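# Set a dispensing head to 6 and hang it ready on its fork stand

### The arm

A 7-joint arm with a two-finger parallel gripper is mounted at the origin on the work surface. World frame = base frame: x ahead of the robot, y to its left, z up, the work surface at z = 0. Lengths are in mm, angles in rad, forces in N, time in s.
With the tool pointing down it reaches from about 400 to 875 mm from the base axis. Payload 4.4 kg.
Tool frame: the origin (TCP) lies at the very end of the fingers, on their centre line; the grasp point (between the pads) lies 19 mm behind it; z points along the fingers, y is the line along which they close (so a half turn about z gives the same grasp; the last joint's range is limited). The gripper opens to 85 mm and grips with 20 to 120 N. Pads are 22 mm wide; open, the fingers measure 114 mm over their backs; the gripper's body (76 mm by 85 mm) begins 54 mm behind the grasp point. The pads swing forward as they close: fully open they stand 13 mm farther back than shut.
Start: joints at [1.272, 0.628, 0.038, 1.517, -0.027, 0.996, -0.02], TCP at [149.985, -632.473, 206.713] pointing down, gripper open.
Joint ranges: [-3.06, 3.06], [-0.37, 2.12], [-1.25, 1.32], [0.18, 2.47], [-1.1, 4.24], [0.23, 1.98], [-2.94, 2.94]. Speed limits (rad/s): [2.57, 2.57, 3.14, 3.14, 3.14, 3.14, 3.14].

### API

Orientations are given as [roll, pitch, yaw] about the fixed x, y, z axes, in that order (R = Rz(yaw) Ry(pitch) Rx(roll)).
In Python, from cell import status, get_image, ctrl, models gives the robot as it stands.
- The arm moves only by the shell command python3 -m handwheel 'ROWS' [OPENING]. ROWS is JSON, a list of rows, each an object with "delta_pos": the shift along the world's x, y, z in cm, a list of three; "yaw": the turn about the world's z in rad. A call has 1 to 10 rows; each row shifts and turns the commanded pose from where the row before left it; what a row does not reach is not made up. A row lasts 1/12 s, in which the tool goes at most 41.7 mm and 7.16 degrees, less where a joint would pass 70% of its speed; a pose out of reach is approached as far as the arm can. A call is refused whole if a number of a shift passes 4.17 or a number of a turn 0.125, either way. A call with a gripper value outside its range is refused whole. OPENING is the opening, from -1 (shut) to 1 (fully open), set as the call begins (- or left out, the last holds). The fingers move at their own pace and stop on an object; the grip force is fixed at half the most. Time passes only in rows, so rows that do not move let the fingers close. It gives the time, the measured TCP pose, the force, the opening and the grip force at its end, in the units of the state.
- status.read_state(): the state, without advancing time (a new reading comes with each control period).
- get_image(name): name is "scene" or "top" or "wrist"; returns a dict with "color" (420x560x3 uint8, red, green, blue), "z_map" (420x560 float32, mm along the optical axis (not along the pixel's ray), 0 where there is no reading), "fx", "fy", "cx", "cy" (pixels), "k1" (the pictures are not rectified: a ray, as slopes to the right and down, at radius r is drawn at 1 + k1 r^2 times it, then the intrinsics apply), "position" and "rotation" of the camera in the world; the wrist camera has in their place "hand_eye" (4x4, takes a point from camera to tool coordinates, whose origin is the TCP and whose axes are the flange's). Camera axes: x right, y up, looking along -z (the intrinsics and any distortion apply to the point x, -y, -z); pixel columns grow to the right and rows downward; lengths in mm; the calibration is good to about 2 mm. A picture is of the moment at which its call begins: read the wrist's pose just before it.
- ctrl.finish_job(): hands the job in; it is judged then, once.
Trained networks look in a picture, given as the dict that the camera call returned (one of the last four; its "shot" number tells which), for a name from the list of things; names that differ only in an ending like _2 or _b are one class to them, and where a whole thing is asked for, a point or a joint stands for the part that bears it (a point fixed in the world has none). Each returns a list of dicts, best first, with "score" (0 to 1); they miss things now and then, are a little off and sometimes report something else, mostly with a low value. They report only what shows in the picture. A call takes as long as a camera call. They do not tell look-alikes from the thing itself.
- models.boxes_of(picture, name): "rect" ([left, top, right, bottom] in pixels, round what is visible of it).
The state is a dict: "clock": time; "qpos": joint angles; "qd": joint speeds; "tau": joint torques, N m; "eef_pos": TCP position; "tool_rot": TCP orientation; "force": force on the tool from outside, world axes, zero at the start; "torque": the same for the moment, N m; "width": finger opening in mm; "gripper_force": force on a finger pad.
Only numpy, scipy, OpenCV 4.12 (cv2) and the standard library are available. Lean on these libraries where they do the work, as an engineer would, in place of code of your own. Each camera call takes 0.05 s, during which the arm holds its last target. There are 200 camera calls.

### The job

Open the grey case until its lid rests back on its stop, take out the white dispensing head and stand it fully down in the pocket of the black setting dock, and let go. There, turn its blue collar clockwise until it clicks in at the red number 6; then take the head again by its black cap and hang it upright by its numbered disc on the two prongs of the fork stand, nozzle pointing out of the fork's open end. Leave the lid open, and do not push about or knock over the other things on the bench.

Things in the scene. Friction and masses are not known exactly. Their poses are not given: they have to be found in the camera images.
- case: grey open-topped case, fixed, 160 x 160 mm, 135 mm high, walls and floor 6 mm. Origin: centre of its underside; +x points to the hinge side, the front (orange tab) is at -x. On its floor a black rubber frame, up to 24 mm above the bench, leaves a 40 mm square pocket where the head's foot stands at the start, head's axes parallel to the case's within 0.05 rad, whole head below the rim.
- lid (a joint): angle of the case's lid: 0 closed, grows as it opens, 1.9 at its stop (leaning back past upright). It turns freely: let go below about 1.57 (upright) it falls shut, beyond that it falls gently back onto its stop and stays. Lid 8 mm thick, 180 g; open, it stands up behind the case to about 300 mm above the bench (tab 325): carry the head round it, not through it.
- lid_tab (a point): middle of the orange tab on the lid's front edge. It sticks out 33 mm from the case's front, is 30 mm wide along the case's y and 10 mm thick: pinch its two sides (closing along y) from above; it pivots between the fingers as the lid swings. It lies 178 mm from the hinge line, 5 mm above it when shut.
- lid_hinge (a point): middle of the lid's hinge line, at the case's far (+x) top rim; the hinge line runs along the case's y.
- head: dispensing head, about 0.34 kg, 125 mm tall, upright. Origin: centre of its underside, z up. White body 32 x 32 mm up to z = 60 mm; amber nozzle pointing to -x; white disc, diameter 76, z = 60 to 65, numbers 1 to 8 on top (6 red, others black); blue collar, diameter 40, z = 66 to 92; black square cap 24 x 24, z = 93 to 125, rigidly fixed: carry the head by it.
- collar (a joint): setting of the blue collar, rad: 0 at number 1, +0.5236 per number: 6 is 2.618, 8 is 3.665 (stops 0.08 beyond 1 and 8). Grows clockwise seen from above. Clicks into a detent at each number (about 0.05 N m to leave) and, let go, springs to the nearest. Starts at 1, 2, 3 or 4. White pointer on the collar; number n is at 105 - 30 (n - 1) degrees from the head's +x, anticlockwise positive.
- collar_mid (a point): middle of the collar, on the head's axis, 79 mm above its underside.
- nozzle_tip (a point): end of the amber nozzle (diameter 8 mm), at (-31, 0, 45) mm in the head's frame.
- dock: black setting dock, fixed, 100 x 100 mm, 30 mm high, yellow stripes on top. Origin: centre of its underside. In the middle a square pocket 37 mm wide, parallel to the dock's axes, chamfered 3 mm, floor 10 mm above the origin: the head's foot stands in it and can turn by only about 0.18 rad. Any of the four ways round will do.
- stand: white fork stand, fixed. Origin: hanging place, at bench height. Two prongs along its x at y = +27 and -27 mm, 12 mm wide, 42 free between, tops 78 above the bench; open end at -x, orange lips 5 high at x = -44 to -50; post 90 high at x = 52 to 68. Let the head down between the prongs from above, body parallel to them, until the disc lies on both: head's origin is then 18 mm above the bench.
- amber_bottle: bystander: amber bottle, 68 mm diameter, 150 mm tall. Origin: centre of its underside (so for all bystanders).
- clear_jar: bystander: glass jar with red cap, 64 mm diameter, 75 mm tall.
- beaker: bystander: glass beaker, 66 mm diameter, 80 mm tall.
- tip_box: bystander: blue box, 80 x 110 mm, 50 mm high.
- wash_bottle: bystander: white bottle with blue cap and spout, 64 mm diameter, 185 mm tall.
- timer: bystander: white timer, 60 x 60 mm, 22 mm high.
- weight: bystander: brass weight, 34 mm diameter, 35 mm tall.
Mind the look-alikes: they are no part of the job. Leave any brown or yellow look-alike of the case alone.

How it is judged (in metres and radians):
On the way, in this order (a step that is already met when the one before it is completed fails the run):
1. the lid rests back on its stop (more than 1.8 rad) (value of joint lid above 1.8 rad), for 0.2 s.
2. the head stands upright in the dock's pocket (within 6 mm of its centre, foot within 5 mm of the pocket floor) and is let go (horizontal distance between head and dock below 0.006 m and z of head in the frame of dock between 0.004 and 0.0145 m and angle between head's own z axis and vertical below 0.08 rad and contact force between head and the fingers below 0.1 N), for 0.2 s.
3. with the head still in the dock, the collar is at 6 (within 0.13 rad) and let go (all of step 2 and value of joint collar between 2.488 and 2.748 rad), for 0.2 s.
At the end, for the whole second after the job is handed in: Head hangs at rest, let go, disc on both prongs (tilt < 0.06 rad, origin 13.5 to 21.5 mm up, within 30 mm along and 12 mm across the prongs), nozzle to the open end (0.45 rad); collar at 6 (0.13 rad); lid on its stop (> 1.8 rad) (z of head in the frame of stand between 0.0135 and 0.0215 m and x of head in the frame of stand between -0.03 and 0.03 m and y of head in the frame of stand between -0.012 and 0.012 m and angle between head's own z axis and vertical below 0.06 rad and x of nozzle_tip in the frame of stand below -0.005 m and angle between the x axis of head and the x axis of stand, either way round below 0.45 rad and value of joint collar between 2.488 and 2.748 rad and value of joint lid above 1.8 rad and contact force between head and the fingers below 0.1 N and linear speed of head below 0.03 m/s); the robot touches nothing.
It fails at once if a bystander (bottle, jar, beaker, box, timer or weight) is pushed more than 30 mm or tipped over (distance of any of amber_bottle, clear_jar, beaker, tip_box, wash_bottle, timer, weight from where it was at the start of the episode above 0.03 m or angle between any of amber_bottle, clear_jar, beaker, tip_box, wash_bottle, timer, weight's own z axis and vertical above 0.6 rad).
It also fails if it takes over 72 s, if anything falls off the work surface, if the arm or the gripper's body presses on something with over 40 N, if the wrist force passes 120 N, or if a joint passes its speed limit or range.

## Working session

There is one attempt and no reset: what is moved stays moved. The work goes in short steps, Python scripts to look and compute and a shell command to move; the robot and the scene stay as the last step left them, time stands still between calls to the robot, and variables do not carry over. Pictures are saved under pics/ and viewed, at most 10 in all, crops included, and the job is handed in when it is done.

```bash
ls; mkdir -p pics
cat > h.py <<'E'
import numpy as np, cv2
from cell import status, get_image, ctrl, models
from scipy.spatial.transform import Rotation as R
def cam(p):
    if 'hand_eye' in p:
        s=status.read_state(); T=np.eye(4); T[:3,:3]=R.from_euler('xyz',s['tool_rot']).as_matrix(); T[:3,3]=s['eef_pos']
        T=T@np.array(p['hand_eye']); return T[:3,:3],T[:3,3]
    r=np.array(p['rotation']); 
    return r,np.array(p['position'])
def rays(p,uv):
    K=np.array([[p['fx'],0,p['cx']],[0,p['fy'],p['cy']],[0,0,1.]])
    x=cv2.undistortPoints(np.array(uv,float).reshape(-1,1,2),K,np.array([p['k1'],0,0,0.]))[:,0]
    return np.c_[x[:,0],-x[:,1],-np.ones(len(x))]
def cloud(p):
    h,w=p['z_map'].shape; v,u=np.mgrid[:h,:w]
    d=rays(p,np.c_[u.ravel(),v.ravel()])*p['z_map'].reshape(-1,1)
    r,t=cam(p); return (d@r.T+t).reshape(h,w,3)
def atz(p,uv,z):
    r,t=cam(p); d=rays(p,uv)@r.T; return t+d*((z-t[2])/d[:,2])[:,None]
def save(p,f): cv2.imwrite(f,p['color'][:,:,::-1])
E
python3 - <<'E'
from h import *
import pickle
np.set_printoptions(precision=1,suppress=True)
for n in ['top','scene']:
    p=get_image(n); pickle.dump(p,open(n+'.pkl','wb')); save(p,f'pics/{n}.png'); C=cloud(p)
    print(n,p['position'],np.array(p['rotation']).tolist(),p['k1'])
    for k in ['case','lid_tab','lid','head','dock','stand','amber_bottle','clear_jar','beaker','tip_box','wash_bottle','timer','weight']:
        for b in models.boxes_of(p,k)[:3]:
            r=b['rect']; u,v=int((r[0]+r[2])/2),int((r[1]+r[3])/2); print(k,round(b['score'],2),np.array(r),C[min(v,419),min(u,559)])
print(status.read_state())
E
```

```text
picsTraceback (most recent call last):
  File "<stdin>", line 5, in <module>
  File "h.py", line 17, in cloud
    r,t=cam(p); return (d@r.T+t).reshape(h,w,3)
                        ~~~~~^~
ValueError: operands could not be broadcast together with shapes (235200,) (3,)
```

```bash
sed -i "s/r=np.array(p\['rotation'\]); /r=np.array(p['rotation']); r=R.from_euler('xyz',r).as_matrix() if r.ndim==1 else r/" h.py
python3 - <<'E'
from h import *
import pickle
np.set_printoptions(precision=1,suppress=True)
for n in ['top','scene']:
    p=get_image(n); pickle.dump(p,open(n+'.pkl','wb')); save(p,f'pics/{n}.png'); C=cloud(p)
    print(n,p['position'],np.array(p['rotation']).tolist(),p['k1'])
    for k in ['case','lid_tab','lid','head','dock','stand','amber_bottle','clear_jar','beaker','tip_box','wash_bottle','timer','weight']:
        for b in models.boxes_of(p,k)[:3]:
            r=b['rect']; u,v=int((r[0]+r[2])/2),int((r[1]+r[3])/2); print(k,round(b['score'],2),np.array(r),C[min(v,419),min(u,559)])
print(status.read_state())
E
```

```text
top [ 264.8  -31.6 1606.7] [0.15639453698112282, 0.02301809995133608, -1.59274165997647] -0.05241858226572432
case 0.96 [165.  263.4 228.6 332.8] [242.1 266.9 140.7]
case 0.91 [332.4 197.3 388.6 261.9] [ 441.6 -241.3  142.6]
case 0.76 [409.1 223.1 473.1 288.8] [ 355.1 -486.4  141.2]
lid_tab 0.8 [164.6 263.2 223.1 331.6] [245.4 275.3 144.6]
lid_tab 0.76 [337.3 198.5 387.1 259.2] [ 443.8 -246.6  149.3]
lid_tab 0.75 [421.  226.7 474.7 288.8] [ 347.9 -501.1  151.6]
lid 0.8 [167.3 265.7 222.3 330.1] [245.2 273.  140.7]
lid 0.62 [335.9 198.1 388.7 260.1] [ 441.5 -247.5  142.7]
lid 0.58 [417.4 224.3 475.  287.6] [ 355.  -503.2  136.9]
dock 0.83 [262.9 196.6 294.7 227.9] [523.   14.8   8.3]
stand 0.73 [187.8 209.4 222.5 254. ] [463.2 262.7  15.3]
amber_bottle 0.69 [222.  142.9 246.9 167. ] [701.9 151.4 108.8]
clear_jar 0.92 [277.3 138.2 294.7 161.2] [724.9 -18.1  71.8]
clear_jar 0.16 [141.3 191.4 162.8 215.4] [565.2 447.8  10.1]
beaker 0.85 [143.8 192.5 163.5 213.8] [564.8 443.7  12. ]
tip_box 0.66 [392.7 176.7 429.4 202.7] [ 581.2 -429.1   56.2]
tip_box 0.44 [336.2 199.4 391.6 257.2] [ 444.
[... 1234 characters left out ...]
742.8 150.3  95.9]
clear_jar 0.62 [286.8 269.4 315.6 311.1] [757.4 -19.9  58.7]
beaker 0.93 [428.6 199.5 461.7 232.6] [586.7 425.8  63.9]
tip_box 0.73 [ 81.7 260.6 138.2 299.4] [ 609.  -433.2   51.7]
timer 0.66 [234.1 207.2 262.6 224.4] [387.7 -76.2  23.5]
weight 0.7 [292.4 206.7 304.3 218.3] [407.2  68.8  21.7]
{'clock': 1.45, 'qpos': array([ 1.3,  0.6,  0. ,  1.5, -0. ,  1. , -0. ]), 'qd': array([ 0., -0., -0., -0.,  0.,  0., -0.]), 'tau': array([ -0. , -56.3,   1.2, -19.4,   0. ,   0. ,  -0. ]), 'eef_pos': array([ 150. , -632.5,  206.7]), 'tool_rot': array([-3.1, -0. ,  0.2]), 'force': array([0.2, 0.7, 0.4]), 'torque': array([0., 0., 0.]), 'gripper_force': 0.0, 'width': 85.26858906273273}
```

View pics/top.png

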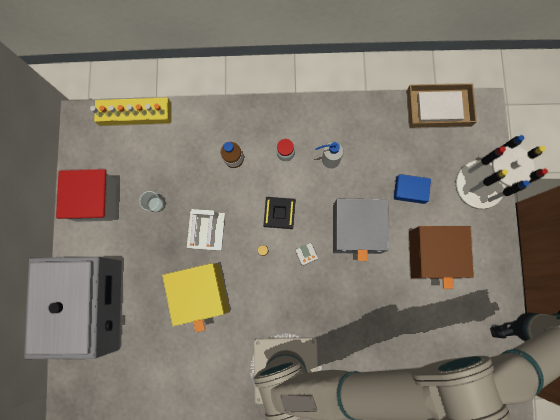

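View pics/scene.png

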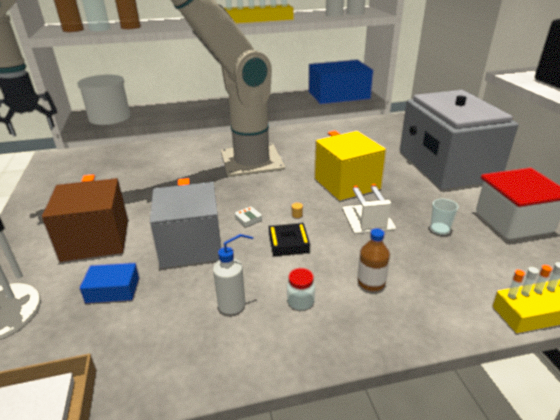

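```bash
cat > m.py <<'E'
from h import *
import pickle
np.set_printoptions(precision=1,suppress=True)
def rect(m,P,n,z):
    q=P[m][:,:2].astype(np.float32); c,s,a=cv2.minAreaRect(q); print(n,'n',m.sum(),'c',np.array(c),'size',np.array(s),'ang',round(a,1),'z',np.median(P[m][:,2]) if z else '')
for n in ['top','scene']:
    p=pickle.load(open(n+'.pkl','rb')); C=cloud(p); hsv=cv2.cvtColor(p['color'],cv2.COLOR_RGB2HSV); H,S,V=[hsv[...,i].astype(int) for i in range(3)]
    near=lambda x,y,r:(abs(C[...,0]-x)<r)&(abs(C[...,1]-y)<r)&(p['z_map']>0)
    op=lambda m:cv2.morphologyEx(m.astype(np.uint8),cv2.MORPH_OPEN,np.ones((3,3)))>0
    print(n); Z=C[...,2]
    rect(op(near(450,-245,150)&(abs(Z-143)<12)&(S<60)),C,'lid',1)
    tm=near(350,-245,50)&(S>150)&(H<15)&(Z>100); rect(tm,C,'tab',1); print(C[tm].mean(0))
    rect(op(near(515,15,80)&(V<60)&(Z<45)),C,'dockblack',1)
    uv=np.argwhere(near(515,15,80)&(H>20)&(H<35)&(S>120)); uv=uv[:,::-1]
    P=atz(p,uv,30); rect(np.ones(len(P),bool),P,'stripes@30',0)
    l,k,cc=cv2.kmeans(P[:,:2].astype(np.float32),2,None,(3,20,.1),5,2)[0:3]; print(cc,'mean',cc.mean(0))
    for i in (0,1):
        e=P[k[:,0]==i]; rect(np.ones(len(e),bool),e,'stripe',0)
    m=near(470,255,110)&(abs(Z-80)<9)&(S<60)&(V>150); print('prongs',m.sum()); 
    if m.sum()>5: rect(m,C,'prong+post',1)
    lp=near(470,255,110)&(S>120)&(H<15)&(Z>50)
    print('lips',lp.sum(),C[lp][::4])
    x0,x1,y0,y1=(150,330,180,290) if n=='top' else (300,430,150,270)
    crop=cv2.resize(p['color'][y0:y1,x0:x1],None,fx=4,fy=4,interpolation=cv2.INTER_CUBIC); cv2.imwrite(f'pics/c_{n}.png',crop[:,:,::-1])
E
python3 m.py
```

```text
top
lid n 2674 c [ 457.2 -248.5] size [161.7 160.4] ang 87.8 z 144.72849372883434
tab n 102 c [ 361.2 -244.7] size [29.7 32.1] ang 87.3 z 146.5788413025649
[ 361.3 -243.6  146.8]
dockblack n 652 c [518.3   9.3] size [ 94.6 100. ] ang 82.5 z 30.064392574297813
stripes@30 n 100 c [521.3  10.9] size [87.4 78.8] ang 83.6 z 
[[526.3  50.5]
 [516.4 -28.9]] mean [521.4  10.8]
stripe n 49 c [525.8  50.8] size [ 6.7 78.7] ang 83.9 z 
stripe n 51 c [516.8 -28.8] size [ 7.2 78.6] ang 84.6 z 
prongs 236
prong+post n 236 c [466.8 264.6] size [ 72.2 117.7] ang 84.9 z 80.0535785237123
lips 5 [[412.9 297.2  90.7]
 [408.7 242.8  87.6]]
scene
lid n 2356 c [ 458.5 -247.2] size [159.2 164.7] ang 87.9 z 144.1361732455378
tab n 29 c [ 359.8 -242.7] size [29.1 37.6] ang 88.4 z 145.90736300536628
[ 361.4 -242.5  145.3]
dockblack n 814 c [521.4   7.3] size [95.8 99.9] ang 86.3 z 28.667146412629506
stripes@30 n 204 c [533.6   9.9] size [ 93.4 123.1] ang 83.5 z 
[[522.2  51.3]
 [514.7 -27.8]] mean [518.4  11.7]
stripe n 97 c [521.7  51.3] size [13.3 87.8] ang 85.2 z 
stripe n 107 c [529.2 -28.7] size [ 16.6 123.1] ang 86.1 z 
prongs 301
prong+post n 301 c [470.5 263.6] size [ 75.3 115.2] ang 81.7 z 78.83485900421545
lips 7 [[415.2 290.2  83.9]
 [407.4 240.7  83.7]]
```

View pics/c_top.png

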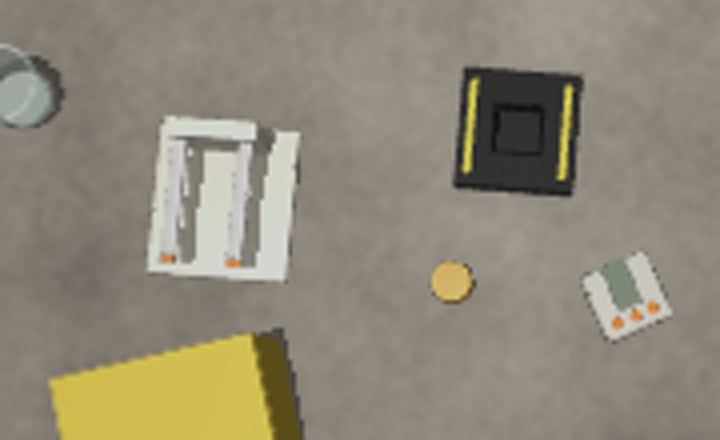

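The views show the grey case at about (457,-248), the dock at (520,11) and the stand near (460,265) with its open end towards -x. The lid and tab sizes match what's given, so I'm moving now.

```bash
python3 -m handwheel '[{"delta_pos":[2.0,3.5,0.3],"yaw":-0.02},{"delta_pos":[2.0,3.5,0.3],"yaw":-0.02},{"delta_pos":[2.0,3.5,0],"yaw":-0.02},{"delta_pos":[2.0,3.5,0],"yaw":-0.02},{"delta_pos":[2.0,3.5,0],"yaw":-0.02},{"delta_pos":[2.0,3.5,0],"yaw":-0.02},{"delta_pos":[2.0,3.5,0],"yaw":-0.02},{"delta_pos":[2.0,3.5,0],"yaw":-0.02},{"delta_pos":[2.0,3.5,0],"yaw":-0.02},{"delta_pos":[2.0,3.5,0],"yaw":-0.02}]' 0.2; python3 -c "
from h import *
np.set_printoptions(precision=3,suppress=True)
s=status.read_state();print(s)"
```

```text
clock: 2.28
eef_pos: [350.7, -280.8, 213.1]
tool_rot: [3.141, -0.001, 0.031]
force: [1.2, -0.1, -0.3]
width: 51.3
gripper_force: 0.0
{'clock': 2.2833, 'qpos': array([ 0.571,  0.336,  0.055,  2.045, -0.026,  0.76 , -0.897]), 'qd': array([-1.031, -0.125, -0.053,  0.209,  0.028, -0.098, -1.318]), 'tau': array([  6.115, -37.323,   1.325, -15.095,   0.041,   0.34 ,   1.426]), 'eef_pos': array([ 350.746, -280.837,  213.06 ]), 'tool_rot': array([ 3.141, -0.001,  0.031]), 'force': array([ 1.179, -0.068, -0.253]), 'torque': array([ 0.01 , -0.07 , -0.035]), 'gripper_force': 0.0, 'width': 51.349869262070065}
```

```bash
python3 -m handwheel '[{"delta_pos":[1.0,3.7,-1.0],"yaw":-0.07},{"delta_pos":[0,0,0]},{"delta_pos":[0,0,0]}]'
python3 - <<'E'
from h import *
np.set_printoptions(precision=1,suppress=True)
print(np.array(status.read_state()['eef_pos']))
p=get_image('wrist'); save(p,'pics/w1.png'); C=cloud(p); hsv=cv2.cvtColor(p['color'],cv2.COLOR_RGB2HSV).astype(int)
m=(hsv[...,0]<16)&(hsv[...,1]>150)&(abs(C[...,2]-145)<15); q=atz(p,np.argwhere(m)[:,::-1],145)
print(m.sum(),np.median(C[m],0),cv2.minAreaRect(q[:,:2].astype(np.float32)))
E
```

```text
[ 350.7 -280.8  213.1]
21581 [ 367.5 -443.5  142.2] ((385.38702392578125, -382.2891845703125), (301.0650329589844, 172.28453063964844), 71.0168228149414)schema error: expected keys delta_pos, yaw
```

```bash
python3 -m handwheel '[{"delta_pos":[1.0,3.7,-1.0],"yaw":-0.07},{"delta_pos":[0,0,0],"yaw":0},{"delta_pos":[0,0,0],"yaw":0}]'
python3 - <<'E'
from h import *
np.set_printoptions(precision=1,suppress=True)
print(np.array(status.read_state()['eef_pos']))
p=get_image('wrist'); save(p,'pics/w2.png'); C=cloud(p); hsv=cv2.cvtColor(p['color'],cv2.COLOR_RGB2HSV).astype(int)
m=(hsv[...,0]<16)&(hsv[...,1]>200)&(hsv[...,2]>150)&(abs(C[...,2]-145)<15)&(abs(C[...,1]+243)<50); q=atz(p,np.argwhere(m)[:,::-1],145)
print(m.sum(),np.median(C[m],0),cv2.minAreaRect(q[:,:2].astype(np.float32)))
E
```

```text
clock: 2.58
eef_pos: [360.5, -243.5, 202.6]
tool_rot: [-3.141, 0.001, -0.032]
force: [-0.5, -0.6, -0.1]
width: 51.3
gripper_force: 0.0
[ 360.5 -243.5  202.6]Traceback (most recent call last):
  File "<stdin>", line 5, in <module>
  File "h.py", line 19, in atz
    r,t=cam(p); d=rays(p,uv)@r.T; return t+d*((z-t[2])/d[:,2])[:,None]
                  ~~~~^^^^^^
  File "h.py", line 12, in rays
    x=cv2.undistortPoints(np.array(uv,float).reshape(-1,1,2),K,np.array([p['k1'],0,0,0.]))[:,0]
      ~~~~~~~~~~~~~~~~~~~^^^^^^^^^^^^^^^^^^^^^^^^^^^^^^^^^^^^^^^^^^^^^^^^^^^^^^^^^^^^^^^^^
cv2.error: OpenCV(4.12.0) /io/opencv/modules/calib3d/src/undistort.dispatch.cpp:347: error: (-215:Assertion failed) CV_IS_MAT(_src) && CV_IS_MAT(_dst) && (_src->rows == 1 || _src->cols == 1) && (_dst->rows == 1 || _dst->cols == 1) && _src->cols + _src->rows - 1 == _dst->rows + _dst->cols - 1 && (CV_MAT_TYPE(_src->type) == CV_32FC2 || CV_MAT_TYPE(_src->type) == CV_64FC2) && (CV_MAT_TYPE(_dst->type) == CV_32FC2 || CV_MAT_TYPE(_dst->type) == CV_64FC2) in function 'cvUndistortPointsInternal'
```

View pics/w2.png

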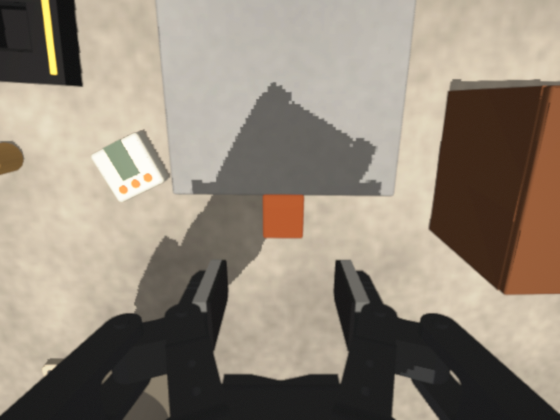

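The wrist view shows the orange tab at (284,215), centred between the fingers, and the lid edge is square to the tool. I'll lower and pinch it.

```bash
python3 -m handwheel '[{"delta_pos":[0.03,0,-2.5],"yaw":-0.005},{"delta_pos":[0,0,-2.5],"yaw":0},{"delta_pos":[0,0,-1.5],"yaw":0},{"delta_pos":[0,0,-0.9],"yaw":0},{"delta_pos":[0,0,0],"yaw":0},{"delta_pos":[0,0,0],"yaw":0}]'; python3 -m handwheel '[{"delta_pos":[0,0,0],"yaw":0},{"delta_pos":[0,0,0],"yaw":0},{"delta_pos":[0,0,0],"yaw":0},{"delta_pos":[0,0,0],"yaw":0},{"delta_pos":[0,0,0],"yaw":0}]' -1
python3 - <<'E'
import numpy as np
np.set_printoptions(precision=2,suppress=True)
h=np.array([537.4,135]);r=178;a0=np.arctan2(5,178)
A=np.r_[0:1.76:17j]+a0
x=-np.cos(A)*r;z=np.sin(A)*r
d=np.diff(np.c_[x,z],axis=0)/10
print([[round(a,2),round(-a*.04,2),round(b,2)] for a,b in d])
E
```

```text
clock: 3.13
eef_pos: [359.8, -246.9, 128.7]
tool_rot: [3.141, 0.0, -0.044]
force: [0.7, -0.2, -0.5]
width: 51.1
gripper_force: 0.0
clock: 3.55
eef_pos: [360.5, -245.6, 129.1]
tool_rot: [3.141, -0.001, -0.042]
force: [0.1, 0.4, 0.3]
width: 0.0
gripper_force: 0.0
[[np.float64(0.16), np.float64(-0.01), np.float64(1.95)], [np.float64(0.38), np.float64(-0.02), np.float64(1.92)], [np.float64(0.58), np.float64(-0.02), np.float64(1.87)], [np.float64(0.79), np.float64(-0.03), np.float64(1.79)], [np.float64(0.98), np.float64(-0.04), np.float64(1.7)], [np.float64(1.16), np.float64(-0.05), np.float64(1.58)], [np.float64(1.32), np.float64(-0.05), np.float64(1.44)], [np.float64(1.47), np.float64(-0.06), np.float64(1.29)], [np.float64(1.61), np.float64(-0.06), np.float64(1.12)], [np.float64(1.72), np.float64(-0.07), np.float64(0.93)], [np.float64(1.81), np.float64(-0.07), np.float64(0.74)], [np.float64(1.88), np.float64(-0.08), np.float64(0.54)], [np.float64(1.93), np.float64(-0.08), np.float64(0.33)], [np.float64(1.95), np.float64(-0.08), np.float64(0.11)], [np.float64(1.95), np.float64(-0.08), np.float64(-0.1)], [np.float64(1.93), np.float64(-0.08), np.float64(-0.32)]]
```

Run:
```python
from h import *
np.set_printoptions(precision=1,suppress=True)
p=get_image('wrist'); print(p['hand_eye']);save(p,'pics/w3.png'); C=cloud(p)
for v in range(60,420,30): print(v,C[v,284],p['color'][v,284])
```

```text
[[   0.     0.9    0.3   79.6]
 [   1.     0.    -0.    -0.3]
 [  -0.     0.3   -0.9 -167. ]
 [   0.     0.     0.     1. ]]
60 [ 456.4 -250.9  143.6] [191 186 178]
90 [ 444.3 -250.4  143. ] [195 190 180]
120 [ 431.5 -249.9  143.9] [108 105 100]
150 [ 417.9 -249.4  143.1] [106 103  99]
180 [ 403.8 -248.8  143.8] [106 103  99]
210 [ 388.9 -248.3  144. ] [104 102  97]
240 [ 373.5 -247.7  145.5] [189  95  50]
270 [ 370.6 -247.3  170.6] [67 66 62]
300 [ 370.1 -247.   192.2] [66 64 61]
330 [ 356.1 -246.5  191.4] [35 34 34]
360 [ 162.9 -241.1    1. ] [186 174 155]
390 [ 370.5 -246.6  232.3] [31 31 32]
```

View pics/w3.png

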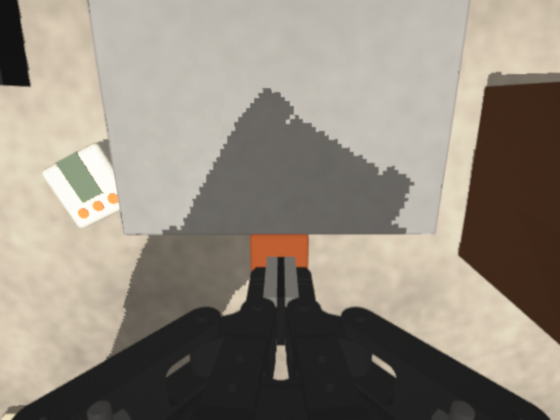

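Run:
```python
from h import *
np.set_printoptions(precision=1,suppress=True)
s=status.read_state(); print(s['clock'],s['eef_pos'],s['width'],s['force'])
p=get_image('wrist'); C=cloud(p)
for u in (276,288,300):
  for v in range(240,300,5): print(u,v,C[v,u],p['color'][v,u])
```

```text
3.6 [ 360.5 -245.6  129. ] -0.21399201552056424 [ 0.  -0.4 -0.3]
276 240 [ 373.7 -243.6  145.6] [189  95  50]
276 245 [ 371.3 -243.5  146.1] [189  95  50]
276 250 [ 367.9 -243.3  144.8] [189  95  50]
276 255 [ 365.3 -243.2  145.2] [184  95  55]
276 260 [ 371.  -243.7  161.8] [104 102  96]
276 265 [ 370.8 -243.7  166.3] [103 101  95]
276 270 [ 370.1 -243.7  169.6] [101  98  93]
276 275 [ 370.6 -243.8  174.6] [102  99  94]
276 280 [ 370.7 -243.9  178.9] [100  97  92]
276 285 [ 370.2 -243.9  181.8] [100  98  93]
276 290 [ 370.4 -243.9  185.7] [87 85 80]
276 295 [ 370.7 -244.   189.6] [87 85 81]
288 240 [ 373.2 -249.6  144.9] [189  95  50]
288 245 [ 371.3 -249.5  146.8] [189  95  50]
288 250 [ 367.8 -249.4  145.2] [189  95  50]
288 255 [ 365.1 -249.3  145.4] [185  96  57]
288 260 [ 370.2 -249.1  160.7] [112 109 104]
288 265 [ 369.8 -249.   164.8] [112 109 103]
288 270 [ 370.6 -248.9  170.9] [112 110 103]
288 275 [ 370.  -248.8  174. ] [111 109 103]
288 280 [ 370.6 -248.7  179. ] [111 109 103]
288 285 [ 369.8 -248.6  181.6] [111 109 103]
288 290 [ 370.3 -248.6  186. ] [111 108 102]
288 295 [ 370.8 -248.5  190.1] [111 109 103]
300 240 [ 373.2 -255.6  145.6] [189  95  50]
300 245 [ 370.3 -255.5  145.2] [190  96  51]
300 250 [ 367.9 -255.4  145.9] [189  95  50]
300 255 [ 364.6 -255.4  144.8] [189  95  50]
300 260 [ 362.1 -255.3  145.6] [188  95  50]
300 265 [ 359.1 -255.3  145.3] [182  92  49]
300 270 [ 366.1 -254.4  163.1] [33 33 32]
300 275 [ 365.9 -254.2  167.2] [32 32 32]
300 280 [ 365.6 -253.9  170.9] [34 33 34]
300 285 [ 365.8 -253.7  175.2] [33 33 33]
300 290 [ 365.9 -253.5  179.3] [33 33 32]
300 295 [ 365.6 -253.3  182.5] [32 32 32]
```

The pinch closed on air. The wrist depth shows the shut fingertips at z≈159 while the reported TCP is at 129, so the real tips sit about 30 mm behind the TCP. I'll reopen, go 30 mm lower and pinch again.

```bash
python3 -m handwheel '[{"delta_pos":[0,0,0],"yaw":0},{"delta_pos":[0,0,0],"yaw":0},{"delta_pos":[0,0,0],"yaw":0},{"delta_pos":[0,0.2,0],"yaw":0},{"delta_pos":[0,0,-1.5],"yaw":0},{"delta_pos":[0,0,-1.5],"yaw":0},{"delta_pos":[0,0,0],"yaw":0},{"delta_pos":[0,0,0],"yaw":0}]' 0.2;python3 -m handwheel '[{"delta_pos":[0,0,0],"yaw":0},{"delta_pos":[0,0,0],"yaw":0},{"delta_pos":[0,0,0],"yaw":0},{"delta_pos":[0,0,0],"yaw":0},{"delta_pos":[0,0,0],"yaw":0}]' -1
python3 - <<'E'
from h import *
np.set_printoptions(precision=1,suppress=True)
s=status.read_state(); print(s['clock'],s['eef_pos'],s['width'],s['force'],s['gripper_force'])
p=get_image('wrist');save(p,'pics/w4.png')
E
```

```text
clock: 4.32
eef_pos: [359.7, -243.0, 98.4]
tool_rot: [-3.141, 0.002, -0.042]
force: [1.2, 0.4, 0.6]
width: 51.5
gripper_force: 0.0
clock: 4.73
eef_pos: [360.7, -244.9, 99.6]
tool_rot: [3.14, -0.002, -0.043]
force: [-2.5, -4.3, 6.7]
width: 28.8
gripper_force: 59.4
4.7333 [ 360.7 -244.9   99.6] 28.830934334390022 [-2.5 -4.3  6.7] 59.43454205989838
```

```bash
python3 -m handwheel '[{"delta_pos":[0.16,-0.01,1.95],"yaw":0},{"delta_pos":[0.38,-0.02,1.92],"yaw":0},{"delta_pos":[0.58,-0.02,1.87],"yaw":0},{"delta_pos":[0.79,-0.03,1.79],"yaw":0},{"delta_pos":[0,0,0],"yaw":0},{"delta_pos":[0,0,0],"yaw":0}]'
```

```text
clock: 5.28
eef_pos: [380.5, -245.7, 174.5]
tool_rot: [3.139, -0.003, -0.042]
force: [2.2, -5.3, -2.9]
width: 29.0
gripper_force: 63.8
```

```bash
python3 -m handwheel '[{"delta_pos":[0.98,-0.04,1.7],"yaw":0},{"delta_pos":[1.16,-0.05,1.58],"yaw":0},{"delta_pos":[1.32,-0.05,1.44],"yaw":0},{"delta_pos":[1.47,-0.06,1.29],"yaw":0},{"delta_pos":[1.61,-0.06,1.12],"yaw":0},{"delta_pos":[1.72,-0.07,0.93],"yaw":0},{"delta_pos":[0,0,0],"yaw":0},{"delta_pos":[0,0,0],"yaw":0}]';python3 -m handwheel '[{"delta_pos":[1.81,-0.07,0.74],"yaw":0},{"delta_pos":[1.88,-0.08,0.54],"yaw":0},{"delta_pos":[1.93,-0.08,0.33],"yaw":0},{"delta_pos":[1.95,-0.08,0.11],"yaw":0},{"delta_pos":[1.95,-0.08,-0.1],"yaw":0},{"delta_pos":[1.93,-0.08,-0.32],"yaw":0},{"delta_pos":[0,0,0],"yaw":0},{"delta_pos":[0,0,0],"yaw":0}]'
```

```text
clock: 5.95
eef_pos: [458.7, -248.8, 254.5]
tool_rot: [3.141, 0.006, -0.043]
force: [-7.7, -3.6, 12.6]
width: 28.7
gripper_force: 85.9
clock: 6.62
eef_pos: [577.1, -253.7, 266.9]
tool_rot: [3.14, -0.0, -0.042]
force: [0.9, -4.2, 3.8]
width: 28.7
gripper_force: 87.1
```

```bash
python3 -m handwheel '[{"delta_pos":[0,0,0],"yaw":0},{"delta_pos":[0,0,0],"yaw":0},{"delta_pos":[0,0,0.5],"yaw":0},{"delta_pos":[0,0,1],"yaw":0},{"delta_pos":[0,0,2],"yaw":0},{"delta_pos":[-2,0,3],"yaw":0},{"delta_pos":[-4,0,1],"yaw":0},{"delta_pos":[-4,0,0],"yaw":0},{"delta_pos":[-4,0,0],"yaw":0},{"delta_pos":[-4,0,0],"yaw":0}]' 0.4;python3 -m handwheel '[{"delta_pos":[-2,0,0],"yaw":0},{"delta_pos":[0,0,0],"yaw":0},{"delta_pos":[0,0,0],"yaw":0}]' 1
python3 - <<'E'
from h import *
np.set_printoptions(precision=1,suppress=True)
s=status.read_state(); print(s['eef_pos'],s['force'])
p=get_image('wrist');save(p,'pics/w5.png');C=cloud(p)
import pickle; pickle.dump((p,C),open('w5.pkl','wb'))
for k in ('head','collar','collar_mid'): print(k,models.boxes_of(p,k)[:2])
q=get_image('scene'); D=cloud(q); m=(abs(D[...,1]+248)<90)&(D[...,0]>480)&(D[...,0]<680)&(D[...,2]>180)
print('lid pts',m.sum(),D[m].min(0),D[m].max(0))
E
```

```text
clock: 7.45
eef_pos: [394.8, -251.8, 343.5]
tool_rot: [3.141, -0.001, -0.042]
force: [0.6, -1.0, -0.3]
width: 60.0
gripper_force: 0.0
clock: 7.7
eef_pos: [376.2, -252.3, 343.9]
tool_rot: [3.141, -0.003, -0.043]
force: [1.0, 0.2, 0.4]
width: 85.3
gripper_force: 0.0
[ 376.2 -252.3  343.9] [1.  0.2 0.4]
head [{'rect': [246.1, 66.7, 305.3, 132.8], 'score': 0.97}]
collar [{'rect': [259.9, 81.6, 288.0, 120.2], 'score': 0.87}]
collar_mid [{'rect': [258.9, 85.7, 293.2, 119.4], 'score': 0.67}]
lid pts 2790 [ 554.3 -333.5  180. ] [ 608.6 -172.   319.4]
```

View pics/w5.png

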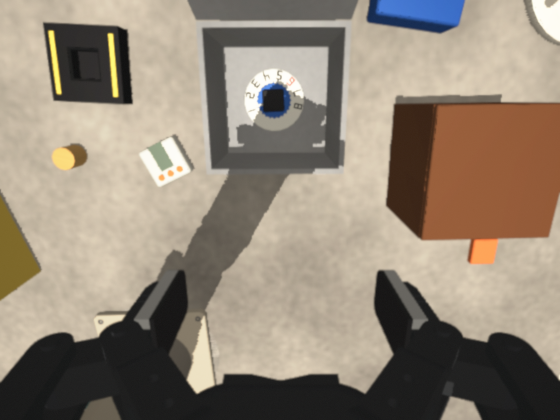

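Run:
```python
from h import *
import pickle
np.set_printoptions(precision=1,suppress=True)
p,C=pickle.load(open('w5.pkl','rb')); c=p['color'].astype(int)
def rc(m,z,n):
    m=cv2.morphologyEx(m.astype(np.uint8),cv2.MORPH_OPEN,np.ones((2,2)))
    uv=np.argwhere(m)[:,::-1]; P=atz(p,uv,z)[:,:2].astype(np.float32)
    a=cv2.minAreaRect(P); print(n,len(P),np.array(a[0]),np.array(a[1]),a[2],'meas z',np.median(C[m>0][:,2]),'mean',P.mean(0))
v,u=np.mgrid[:420,:560]; roi=(abs(u-275)<40)&(abs(v-100)<45)
Z=C[...,2]
rc(roi&(abs(Z-131)<6),131,'cap by depth'); rc(roi&(c.max(2)<45)&(Z>110),131,'cap dark')
rc(roi&(abs(Z-70)<8)|roi&(Z>60)&(Z<140),71,'disc')
rc((abs(Z-135)<4)&(u<360)&(u>190)&(v<180),135,'rim')
# dock
d=(u>35)&(u<140)&(v<110)
rc(d&(c[...,0]>180)&(c[...,2]<110)&(c[...,1]>150)&(u<80),30,'stripeL'); rc(d&(c[...,0]>180)&(c[...,2]<110)&(c[...,1]>150)&(u>80),30,'stripeR')
rc(d&(abs(Z-30)<5)&(c.max(2)<90),30,'dock top')
im=cv2.resize(p['color'][55:150,220:330],None,fx=5,fy=5,interpolation=cv2.INTER_CUBIC); cv2.imwrite('pics/w5c.png',im[:,:,::-1])
```

```text
cap by depth 486 [ 456.4 -247.7] [23.9 23.7] 1.2098197937011719 meas z 130.32460085184834 mean [ 456.6 -247.8]
cap dark 381 [ 456.7 -248.4] [21.1 21. ] 87.65931701660156 meas z 130.4233606274613 mean [ 456.2 -248.5]
disc 2871 [ 456.3 -248. ] [74.3 74.3] 87.65239715576172 meas z 71.04629754179706 mean [ 456.8 -248. ]
rim 3798 [ 455.9 -249.1] [160.2 162.8] 88.01168060302734 meas z 134.27570826781883 mean [ 468.1 -248.4]
stripeL 30 [519.1  49.3] [ 7.3 60.9] 84.1827163696289 meas z 30.260068524669208 mean [517.   49.7]
stripeR 8 [483.6 -27.4] [1.5 7.8] 9.946455955505371 meas z 29.829860044664883 mean [483.6 -27.4]
dock top 3899 [515.    7.2] [101.   97.6] 84.37760162353516 meas z 29.192615399656688 mean [517.2   7. ]
```

View pics/w5c.png

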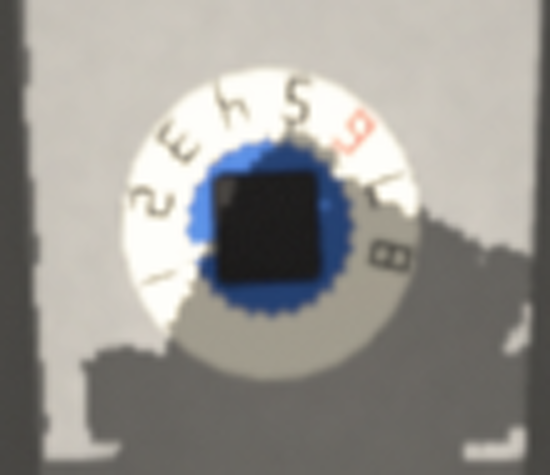

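The lid rests open on its stop. In the crop, the head's 6 is at (352,130) and the white pointer sits at 1 (207,250), so the head's +x is close to world +x. The cap centre is at (456.4,-248), top z 130.5, which matches the expected 131.

```bash
python3 -m handwheel '[{"delta_pos":[2.5,0.1,-1],"yaw":0},{"delta_pos":[2.5,0.1,-3],"yaw":0},{"delta_pos":[2.0,0.1,-4],"yaw":0},{"delta_pos":[1.0,0.1,-4],"yaw":0},{"delta_pos":[0,0,-4],"yaw":0},{"delta_pos":[0,0,-2],"yaw":0},{"delta_pos":[0,0,0],"yaw":0},{"delta_pos":[0,0,0],"yaw":0}]' 0.2
```

```text
clock: 8.62
eef_pos: [455.2, -247.9, 164.4]
tool_rot: [-3.141, 0.002, -0.042]
force: [0.2, -0.2, 0.2]
width: 51.2
gripper_force: 0.0
```

```bash
python3 -m handwheel '[{"delta_pos":[0.1,0,-2.5],"yaw":0},{"delta_pos":[0,0,-2.5],"yaw":0},{"delta_pos":[0,0,-2.0],"yaw":0},{"delta_pos":[0,0,-1.9],"yaw":0},{"delta_pos":[0,0,0],"yaw":0},{"delta_pos":[0,0,0],"yaw":0}]' ; python3 -m handwheel '[{"delta_pos":[0,0,0],"yaw":0},{"delta_pos":[0,0,0],"yaw":0},{"delta_pos":[0,0,0],"yaw":0},{"delta_pos":[0,0,0],"yaw":0},{"delta_pos":[0,0,0],"yaw":0}]' -1;  python3 - <<'E'
from h import *
np.set_printoptions(precision=1,suppress=True)
p=get_image('wrist'); C=cloud(p)
for v in range(240,280,3): print(v,C[v,255],C[v,270],C[v,281],p['color'][v,281])
E
```

```text
clock: 9.12
eef_pos: [457.3, -248.9, 77.5]
tool_rot: [3.141, -0.002, -0.042]
force: [0.2, -0.2, 0.6]
width: 51.6
gripper_force: 0.0
clock: 9.53
eef_pos: [457.7, -248.5, 78.4]
tool_rot: [3.141, -0.004, -0.042]
force: [-0.1, 2.3, 7.0]
width: 23.0
gripper_force: 57.8
240 [ 472.1 -236.3   96.5] [ 472.8 -243.8   98.9] [ 472.  -249.2   97.7] [ 43  77 138]
243 [ 470.9 -236.3   97.6] [ 470.7 -243.7   97.8] [ 470.5 -249.1   97.9] [ 44  78 139]
246 [ 469.4 -236.2   97.7] [ 469.1 -243.6   97.7] [ 469.2 -249.1   98.5] [ 44  78 139]
249 [ 467.5 -236.1   97.2] [ 467.5 -243.5   97.9] [ 467.5 -249.    98.5] [35 49 80]
252 [ 466.8 -236.2   99.2] [ 468.7 -243.8  103.8] [ 468.4 -249.   103.6] [28 27 27]
255 [ 467.9 -236.6  104.7] [ 468.8 -243.9  107.3] [ 468.8 -249.   107.6] [30 29 28]
258 [ 468.  -236.9  108.1] [ 469.2 -244.   111.1] [ 469.2 -249.   111.6] [31 29 29]
261 [ 468.  -237.1  111.1] [ 468.8 -244.1  113.3] [ 468.6 -249.   113.3] [29 28 28]
264 [ 468.5 -237.4  115. ] [ 468.4 -244.1  115.4] [ 468.9 -249.   116.8] [29 27 27]
267 [ 468.8 -237.7  118.4] [ 468.6 -244.2  118.6] [ 468.9 -249.   119.4] [30 28 28]
270 [ 468.6 -237.8  120.7] [ 468.6 -244.3  121.2] [ 468.7 -249.   121.7] [31 29 28]
273 [ 468.4 -238.   123. ] [ 468.6 -244.3  123.7] [ 468.  -248.9  123. ] [30 28 28]
276 [ 468.5 -238.2  125.6] [ 468.6 -244.4  126.3] [ 468.6 -248.9  126.6] [29 28 28]
279 [ 468.7 -238.4  128.4] [ 468.7 -244.5  128.8] [ 468.8 -248.9  129.3] [30 28 29]
```

```bash
python3 -m handwheel '[{"delta_pos":[0,0,1],"yaw":0},{"delta_pos":[0,0,2.5],"yaw":0},{"delta_pos":[0,0,3.5],"yaw":0},{"delta_pos":[0,0,3.5],"yaw":0},{"delta_pos":[0,0,3.5],"yaw":0},{"delta_pos":[0,0,3],"yaw":0},{"delta_pos":[0,1,0.5],"yaw":0},{"delta_pos":[0,2,0],"yaw":0},{"delta_pos":[-0.5,3,0],"yaw":0},{"delta_pos":[-1,3,0],"yaw":0}]';python3 -m handwheel '[{"delta_pos":[-1,3,0],"yaw":0},{"delta_pos":[-1,3,0],"yaw":0},{"delta_pos":[-1,3,0],"yaw":0},{"delta_pos":[0,3,0],"yaw":-0.01},{"delta_pos":[0,3,0],"yaw":-0.02},{"delta_pos":[0,2,0],"yaw":-0.02},{"delta_pos":[0,0,0],"yaw":-0.01},{"delta_pos":[0,0,0],"yaw":0},{"delta_pos":[0,0,0],"yaw":0}]'
cat > dock.py <<'E'
from h import *
np.set_printoptions(precision=1,suppress=True)
s=status.read_state(); print(s['eef_pos'],s['tool_rot'],s['width'],s['force'])
p=get_image('wrist');save(p,'pics/w6.png');C=cloud(p);c=p['color'].astype(int)
near=(abs(C[...,0]-518)<75)&(abs(C[...,1]-10)<75)
ye=near&(c[...,0]>150)&(c[...,2]<110)&(c[...,1]>120)&(C[...,2]<45)
P=atz(p,np.argwhere(ye)[:,::-1],30)[:,:2].astype(np.float32)
k=P[:,1]>10
for e in (P[k],P[~k]): print('stripe',len(e),cv2.minAreaRect(e))
for n,m,z in (('top',near&(abs(C[...,2]-30)<5),30),('pocket',near&(C[...,2]<17)&(abs(C[...,0]-518)<28)&(abs(C[...,1]-10)<28),10)):
    m=cv2.morphologyEx(m.astype(np.uint8),cv2.MORPH_OPEN,np.ones((3,3)))>0
    if m.sum()>9: print(n,m.sum(),np.median(C[m][:,2]),cv2.minAreaRect(atz(p,np.argwhere(m)[:,::-1],z)[:,:2].astype(np.float32)))
E
python3 dock.py
```

```text
clock: 10.42
eef_pos: [441.0, -157.1, 251.4]
tool_rot: [-3.141, -0.001, -0.043]
force: [0.0, 0.9, -3.3]
width: 23.1
gripper_force: 58.5
clock: 11.17
eef_pos: [410.4, 11.0, 251.2]
tool_rot: [3.141, 0.001, -0.102]
force: [0.8, -0.4, -3.4]
width: 23.2
gripper_force: 58.7
[410.4  11.  251.2] [ 3.1  0.  -0.1] 23.200284433391364 [ 0.8 -0.4 -3.4]
stripe 205 ((521.0858154296875, 49.8548583984375), (7.569948196411133, 80.52278137207031), 84.0966567993164)
stripe 239 ((513.8943481445312, -29.909652709960938), (7.572076320648193, 78.3533706665039), 83.42105102539062)
top 7602 29.806170230764963 ((516.2939453125, 10.14273452758789), (100.55116271972656, 99.2104721069336), 84.05912780761719)
pocket 1127 9.777947564111003 ((517.2055053710938, 10.354260444641113), (37.08550262451172, 36.98811340332031), 84.08299255371094)
```

View pics/w6.png

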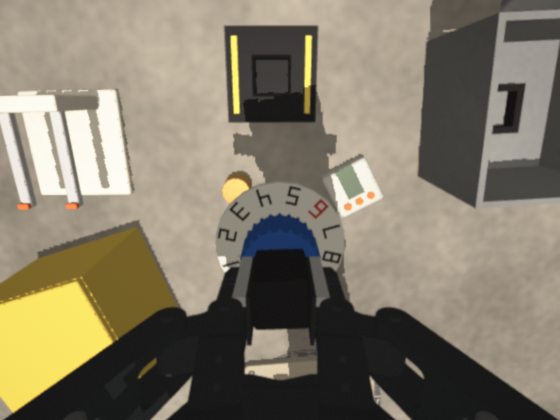

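The pocket is measured at 37.0 x 37.0 mm, centre (517.2,10.2), yaw -0.103. I'll move over it and lower.

```bash
python3 -m handwheel '[{"delta_pos":[2,0,0],"yaw":0},{"delta_pos":[3,0,-1],"yaw":0},{"delta_pos":[3,0,-2],"yaw":0},{"delta_pos":[2,0,-3],"yaw":0},{"delta_pos":[0.8,0,-3.5],"yaw":0},{"delta_pos":[0,0,-2.5],"yaw":0},{"delta_pos":[0,0,-1.5],"yaw":0},{"delta_pos":[0,0,0],"yaw":0},{"delta_pos":[0,0,0],"yaw":0},{"delta_pos":[0,0,0],"yaw":0}]'
python3 - <<'E'
from h import *
np.set_printoptions(precision=1,suppress=True)
p=get_image('wrist');C=cloud(p);c=p['color'].astype(int)
z0=status.read_state()['eef_pos'][2]-72.4
for h in (65,):
    m=(abs(C[...,2]-z0-h)<5)&(c.min(2)>100)
    P=atz(p,np.argwhere(m)[:,::-1],z0+h)[:,:2]; hull=cv2.convexHull(P.astype(np.float32))[:,0]
    # circle fit of front arc
    q=hull[hull[:,0]>518]; A=np.c_[2*q,np.ones(len(q))]; s=np.linalg.lstsq(A,(q**2).sum(1),rcond=None)[0]; print('disc',s[:2],np.sqrt(s[2]+s[:2]@s[:2]),'z',np.median(C[m][:,2]),z0+h,len(q))
print(status.read_state()['eef_pos'])
E
```

```text
clock: 12.05
eef_pos: [520.0, 10.9, 117.4]
tool_rot: [3.142, -0.002, -0.103]
force: [0.1, 0.3, -3.9]
width: 23.3
gripper_force: 59.5
disc [519.9  11.6] 37.543688905421675 z 110.18226570779805 110.34083068759314 19
[520.3  11.1 117.7]
```

```bash
python3 -m handwheel '[{"delta_pos":[-0.25,-0.1,0],"yaw":0},{"delta_pos":[0,0,0],"yaw":0},{"delta_pos":[0,0,-1],"yaw":0},{"delta_pos":[0,0,-1],"yaw":0},{"delta_pos":[0,0,-0.6],"yaw":0},{"delta_pos":[0,0,-0.5],"yaw":0},{"delta_pos":[0,0,-0.3],"yaw":0},{"delta_pos":[0,0,0],"yaw":0},{"delta_pos":[0,0,0],"yaw":0}]'
```

```text
clock: 12.85
eef_pos: [516.4, 10.7, 82.5]
tool_rot: [3.141, 0.0, -0.102]
force: [-1.2, -0.1, 1.7]
width: 22.8
gripper_force: 60.2
```

The head is seated: origin about z 10, and the weight is off the wrist. I'll let go, then turn the wrist to wind up for the collar.

```bash
python3 -m handwheel '[{"delta_pos":[0,0,0],"yaw":0},{"delta_pos":[0,0,0],"yaw":0},{"delta_pos":[0,0,0],"yaw":0},{"delta_pos":[0.08,-0.05,0],"yaw":0},{"delta_pos":[0,0,0.5],"yaw":0},{"delta_pos":[0,0,0],"yaw":0},{"delta_pos":[0,0,0],"yaw":0},{"delta_pos":[0,0,0],"yaw":0}]' 0.2;python3 -m handwheel '[{"delta_pos":[0,0,0],"yaw":0.125},{"delta_pos":[0,0,0],"yaw":0.125},{"delta_pos":[0,0,0],"yaw":0.125},{"delta_pos":[0,0,0],"yaw":0.125},{"delta_pos":[0,0,0],"yaw":0.125},{"delta_pos":[0,0,0],"yaw":0.125},{"delta_pos":[0,0,0],"yaw":0.125},{"delta_pos":[0,0,0],"yaw":0.125},{"delta_pos":[0,0,0],"yaw":0.125},{"delta_pos":[0,0,0],"yaw":0.125}]';python3 -m handwheel '[{"delta_pos":[0,0,0],"yaw":0.125},{"delta_pos":[0,0,0],"yaw":0.125},{"delta_pos":[0,0,0],"yaw":0.125},{"delta_pos":[0,0,0],"yaw":0.1},{"delta_pos":[0,0,0],"yaw":0},{"delta_pos":[0,0,0],"yaw":0}]'
python3 - <<'E'
from h import *
np.set_printoptions(precision=2,suppress=True)
s=status.read_state(); print(s['qpos'])
p=get_image('wrist');save(p,'pics/w7.png');C=cloud(p);c=p['color'].astype(int)
near=(abs(C[...,0]-517)<50)&(abs(C[...,1]-10)<50)
for z in (75,135):
    m=near&(abs(C[...,2]-z)<5); print(z,m.sum(),np.median(C[m],0) if m.any() else '',C[m].min(0),C[m].max(0))
E
```

```text
clock: 13.52
eef_pos: [517.5, 10.2, 87.5]
tool_rot: [-3.142, -0.0, -0.102]
force: [-0.5, -0.3, 1.0]
width: 51.1
gripper_force: 0.0
clock: 14.35
eef_pos: [517.4, 10.0, 87.3]
tool_rot: [3.142, 0.0, 1.154]
force: [-0.1, -0.2, -0.5]
width: 51.2
gripper_force: 0.0
clock: 14.85
eef_pos: [517.3, 10.0, 87.2]
tool_rot: [-3.141, -0.0, 1.62]
force: [0.8, 0.2, -1.1]
width: 51.5
gripper_force: 0.0
[ 0.26  0.66 -0.5   1.99  0.53  0.62 -0.54]
75 6357 [514.37  27.82  74.95] [477.26 -21.56  70.03] [552.99  49.87  79.97]
135 4038 [514.99  15.6  134.71] [476.79  -2.19 130.  ] [555.62  25.29 139.99]
```

```bash
python3 -m handwheel '[{"delta_pos":[0,0,-1],"yaw":0},{"delta_pos":[0,0,-1],"yaw":0},{"delta_pos":[0,0,-0.8],"yaw":0},{"delta_pos":[0,0,-0.5],"yaw":0},{"delta_pos":[0,0,0],"yaw":0},{"delta_pos":[0,0,0],"yaw":0}]'; python3 -m handwheel '[{"delta_pos":[0,0,0],"yaw":0},{"delta_pos":[0,0,0],"yaw":0},{"delta_pos":[0,0,0],"yaw":0},{"delta_pos":[0,0,0],"yaw":0}]' -1
```

```text
clock: 15.4
eef_pos: [517.0, 10.3, 53.8]
tool_rot: [-3.14, -0.0, 1.623]
force: [-0.2, 0.2, 0.2]
width: 51.0
gripper_force: 0.0
clock: 15.73
eef_pos: [517.3, 10.2, 54.7]
tool_rot: [3.141, 0.0, 1.623]
force: [-1.1, -0.9, 3.7]
width: 38.6
gripper_force: 60.2
```

```bash
python3 -m handwheel '[{"delta_pos":[0,0,0],"yaw":-0.12},{"delta_pos":[0,0,0],"yaw":-0.12},{"delta_pos":[0,0,0],"yaw":-0.12},{"delta_pos":[0,0,0],"yaw":-0.12},{"delta_pos":[0,0,0],"yaw":-0.12},{"delta_pos":[0,0,0],"yaw":-0.12},{"delta_pos":[0,0,0],"yaw":-0.12},{"delta_pos":[0,0,0],"yaw":-0.12},{"delta_pos":[0,0,0],"yaw":-0.12},{"delta_pos":[0,0,0],"yaw":-0.12}]'; python3 -m handwheel '[{"delta_pos":[0,0,0],"yaw":-0.12},{"delta_pos":[0,0,0],"yaw":-0.12},{"delta_pos":[0,0,0],"yaw":-0.12},{"delta_pos":[0,0,0],"yaw":-0.12},{"delta_pos":[0,0,0],"yaw":-0.12},{"delta_pos":[0,0,0],"yaw":-0.12},{"delta_pos":[0,0,0],"yaw":-0.12},{"delta_pos":[0,0,0],"yaw":-0.12},{"delta_pos":[0,0,0],"yaw":0},{"delta_pos":[0,0,0],"yaw":0}]'; python3 -c "
from h import *
np.set_printoptions(precision=2,suppress=True)
s=status.read_state(); print(s['qpos'],s['torque'])"
```

```text
clock: 16.57
eef_pos: [516.6, 10.6, 54.7]
tool_rot: [-3.141, 0.001, 0.418]
force: [-2.7, 0.3, 3.3]
width: 37.9
gripper_force: 60.0
clock: 17.4
eef_pos: [516.0, 10.7, 54.7]
tool_rot: [3.141, 0.002, -0.537]
force: [-3.7, 0.6, 5.6]
width: 38.0
gripper_force: 60.3
[-0.15  0.68  0.12  2.02 -0.17  0.46 -2.02] [ 0.14  0.95 -0.01]
```

```bash
python3 -m handwheel '[{"delta_pos":[0,0,0],"yaw":-0.12},{"delta_pos":[0,0,0],"yaw":-0.12},{"delta_pos":[0,0,0],"yaw":-0.12},{"delta_pos":[0,0,0],"yaw":-0.12},{"delta_pos":[0,0,0],"yaw":-0.05},{"delta_pos":[0,0,0],"yaw":0},{"delta_pos":[0,0,0],"yaw":0}]'
python3 - <<'E'
from h import *
np.set_printoptions(precision=2,suppress=True)
s=status.read_state(); print(s['qpos'],s['torque'])
p=get_image('wrist')
im=cv2.resize(p['color'][150:340,180:400],None,fx=3,fy=3,interpolation=cv2.INTER_CUBIC); cv2.imwrite('pics/w8.png',im[:,:,::-1])
E
```

```text
clock: 17.98
eef_pos: [516.5, 10.7, 54.7]
tool_rot: [3.14, 0.001, -1.067]
force: [-2.1, -0.0, 4.6]
width: 38.6
gripper_force: 60.2
[-0.24  0.69  0.25  2.02 -0.36  0.47 -2.36] [ 0.06  0.85 -0.05]
```

View pics/w8.png

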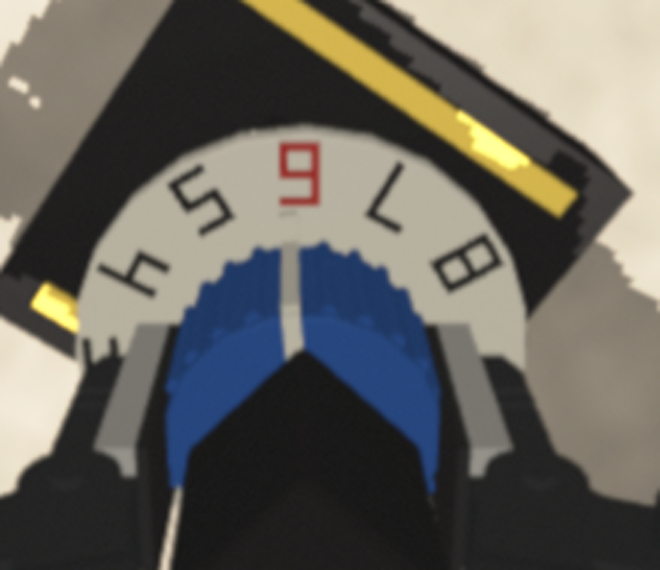

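The crop shows the pointer (290,270) under the red 6 (300,175). I'll let go, rise, turn back square and regrasp the cap.

```bash
python3 -m handwheel '[{"delta_pos":[0,0,0],"yaw":0},{"delta_pos":[0,0,0],"yaw":0},{"delta_pos":[0,0,0],"yaw":0},{"delta_pos":[0.05,0,0.5],"yaw":0},{"delta_pos":[0,0,1],"yaw":0},{"delta_pos":[0,0,1.1],"yaw":0},{"delta_pos":[0,0,0],"yaw":0.12},{"delta_pos":[0,0,0],"yaw":0.12},{"delta_pos":[0,0,0],"yaw":0.12},{"delta_pos":[0,0,0],"yaw":0.12}]' 0.2; python3 -m handwheel '[{"delta_pos":[0,0,0],"yaw":0.12},{"delta_pos":[0,0,0],"yaw":0.12},{"delta_pos":[0,0,0],"yaw":0.12},{"delta_pos":[0,0,0],"yaw":0.12},{"delta_pos":[0,0,0],"yaw":0},{"delta_pos":[0,0,0],"yaw":0}]'
python3 - <<'E'
from h import *
np.set_printoptions(precision=2,suppress=True)
s=status.read_state(); print(s['qpos'],s['torque'])
p=get_image('wrist')
im=cv2.resize(p['color'][150:340,180:400],None,fx=3,fy=3,interpolation=cv2.INTER_CUBIC); cv2.imwrite('pics/w9.png',im[:,:,::-1])
E
```

```text
clock: 18.87
eef_pos: [518.5, 10.0, 81.4]
tool_rot: [-3.141, -0.002, -0.581]
force: [0.8, -0.1, 0.2]
width: 51.2
gripper_force: 0.0
clock: 19.37
eef_pos: [518.3, 9.9, 81.0]
tool_rot: [-3.142, -0.001, -0.111]
force: [0.1, 0.6, -0.0]
width: 51.3
gripper_force: 0.0
[-0.09  0.63  0.02  2.   -0.02  0.51 -1.73] [ 0.04  0.02 -0.04]
```

View pics/w9.png

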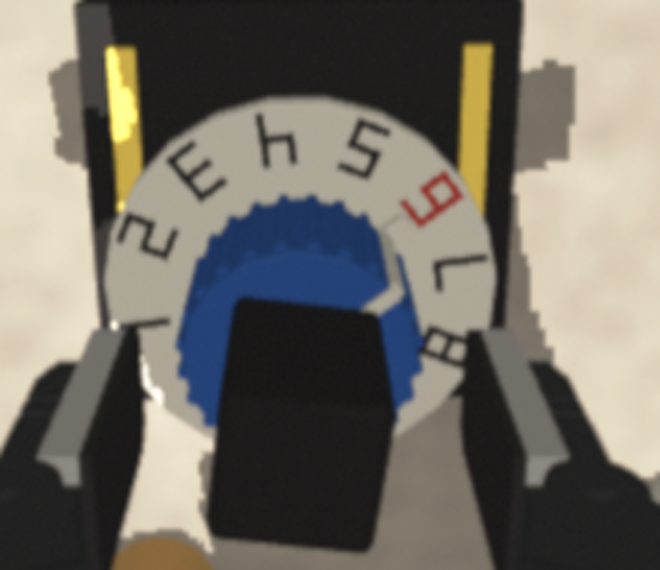

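The crop shows the pointer sprung in at the 6, with the head turned slightly within its pocket play. I'll grasp the cap and lift.

```bash
python3 -m handwheel '[{"delta_pos":[0,0,0],"yaw":0},{"delta_pos":[0,0,0],"yaw":0},{"delta_pos":[0,0,0],"yaw":0},{"delta_pos":[0,0,0],"yaw":0},{"delta_pos":[0,0,0],"yaw":0}]' -1; python3 -m handwheel '[{"delta_pos":[0,0,0.5],"yaw":0},{"delta_pos":[0,0,1],"yaw":0},{"delta_pos":[0,0,2],"yaw":0},{"delta_pos":[0,0,3],"yaw":0},{"delta_pos":[0,0,3.5],"yaw":0},{"delta_pos":[0,0,3.5],"yaw":0},{"delta_pos":[0,1,3],"yaw":0},{"delta_pos":[-1,2,1],"yaw":0},{"delta_pos":[-1.8,3,0],"yaw":0},{"delta_pos":[-1.8,3,0],"yaw":0}]'
```

```text
clock: 19.83
eef_pos: [518.1, 10.3, 80.8]
tool_rot: [3.142, -0.001, -0.108]
force: [-1.2, -0.5, 6.0]
width: 24.5
gripper_force: 59.3
clock: 20.67
eef_pos: [471.7, 100.3, 256.7]
tool_rot: [-3.141, -0.002, -0.11]
force: [0.4, 0.4, -4.0]
width: 24.2
gripper_force: 59.6
```

```bash
python3 -m handwheel '[{"delta_pos":[-1.8,3,0],"yaw":0},{"delta_pos":[-1.8,3,0],"yaw":0},{"delta_pos":[-1.8,3,0],"yaw":0},{"delta_pos":[-1.8,3,0],"yaw":0},{"delta_pos":[-1.8,3,0],"yaw":0},{"delta_pos":[-0.7,1,0],"yaw":0},{"delta_pos":[0,0,0],"yaw":0},{"delta_pos":[0,0,0],"yaw":0},{"delta_pos":[0,0,0],"yaw":0}]'
cat > st.py <<'E'
from h import *
np.set_printoptions(precision=1,suppress=True)
s=status.read_state(); print(s['eef_pos'],s['tool_rot'],s['width'],s['force'])
p=get_image('wrist');save(p,'pics/w10.png');C=cloud(p);c=p['color'].astype(int)
near=(abs(C[...,0]-470)<90)&(abs(C[...,1]-262)<70)
m=near&(abs(C[...,2]-78)<6)&(c.min(2)>110)
n,lab,st,ce=cv2.connectedComponentsWithStats(m.astype(np.uint8))
for i in range(1,n):
    if st[i,4]>60:
        P=atz(p,np.argwhere(lab==i)[:,::-1],78)[:,:2].astype(np.float32); print('prong',len(P),cv2.minAreaRect(P),np.median(C[lab==i][:,2]))
m=near&(abs(C[...,2]-90)<5)&(C[...,0]>480)
if m.sum()>20: print('post',m.sum(),cv2.minAreaRect(atz(p,np.argwhere(m)[:,::-1],90)[:,:2].astype(np.float32)))
m=near&(c[...,0]>150)&(c[...,2]<90)&(C[...,2]>60)
P=C[m]; 
for k in (P[:,1]>264,P[:,1]<=264): print('lip',k.sum(),P[k].mean(0))
E
python3 st.py
```

```text
clock: 21.42
eef_pos: [375.2, 258.8, 255.4]
tool_rot: [3.14, -0.0, -0.109]
force: [0.0, -0.2, -4.2]
width: 23.9
gripper_force: 59.7
[375.2 258.8 255.4] [ 3.1 -0.  -0.1] 23.949771951930583 [ 0.  -0.2 -4.2]
prong 1250 ((462.39544677734375, 291.3590087890625), (17.175813674926758, 95.1026382446289), 84.27674102783203) 77.5670844115487
prong 1228 ((456.5661315917969, 234.73355102539062), (17.19951057434082, 95.77854919433594), 83.74430847167969) 77.65672880403918
post 1651 ((513.5308837890625, 257.740966796875), (75.24644470214844, 16.72402000427246), 84.49498748779297)
lip 81 [398.5 289.1 201.1]
lip 61 [403.7 239.8 164.6]
```

```bash
cat > st2.py <<'E'
from h import *
np.set_printoptions(precision=1,suppress=True)
p=get_image('wrist');C=cloud(p);c=p['color'].astype(int)
a=-0.103; ex=np.array([np.cos(a),np.sin(a)]);ey=np.array([-ex[1],ex[0]]);o=np.array([455.5,263.4])
v,u=np.mgrid[:420,:560]
Q=atz(p,np.c_[u.ravel(),v.ravel()],78)[:,:2].reshape(420,560,2)-o; X=Q@ex;Y=Q@ey
Z=C[...,2]
for x in (-30,-15,0,15,30):
    m=(abs(X-x)<2)&(abs(Z-78)<5)&(c.min(2)>100)
    for s in (1,-1):
        y=Y[m&(s*Y>8)&(s*Y<50)]; print(x,s,len(y),np.percentile(y,[2,50,98]) if len(y) else '')
m=(c[...,0]>150)&(c[...,2]<100)&(c[...,1]<150)&(abs(Z-82)<8)&(abs(X)<80)&(abs(Y)<60)
for s in (1,-1):
    k=m&(s*Y>0); print('lip',k.sum(),C[k].mean(0),((C[k][:,:2]-o)@ex).mean(),((C[k][:,:2]-o)@ey).mean())
E
python3 st2.py
```

```text
-30 1 48 [20.1 25.8 31.5]
-30 -1 48 [-33.4 -27.7 -22.1]
-15 1 48 [20.6 26.2 31.8]
-15 -1 48 [-33.2 -27.6 -22. ]
0 1 47 [21.  26.1 32.1]
0 -1 50 [-33. -27. -22.]
15 1 48 [21.4 26.9 32.4]
15 -1 60 [-32.9 -27.4 -22. ]
30 1 65 [20.9 26.7 32.6]
30 -1 52 [-32.7 -26.9 -21. ]
lip 43 [410.5 294.4  82.8] -47.90897151541276 26.184080368119737
lip 37 [405.3 241.   83.2] -47.66534684194737 -27.479017376679018
```

```bash
python3 -m handwheel '[{"delta_pos":[2,0.1,0],"yaw":0.015},{"delta_pos":[2.5,0.1,0],"yaw":0},{"delta_pos":[2.0,0.1,-1],"yaw":0},{"delta_pos":[1.5,0.1,-2],"yaw":0},{"delta_pos":[0,0,-3],"yaw":0},{"delta_pos":[0,0,-2],"yaw":0},{"delta_pos":[0,0,0],"yaw":0},{"delta_pos":[0,0,0],"yaw":0},{"delta_pos":[0,0,0],"yaw":0}]'
python3 - <<'E'
from h import *
np.set_printoptions(precision=1,suppress=True)
s=status.read_state();p=get_image('wrist');C=cloud(p);c=p['color'].astype(int)
z0=s['eef_pos'][2]-70.8
m=(abs(C[...,2]-z0-65)<5)&(c.min(2)>90)&(abs(C[...,1]-263)<50)&(abs(C[...,0]-455)<50)
P=atz(p,np.argwhere(m)[:,::-1],z0+65)[:,:2]; h=cv2.convexHull(P.astype(np.float32))[:,0]; q=h[h[:,0]>458]
A=np.c_[2*q,np.ones(len(q))]; f=np.linalg.lstsq(A,(q**2).sum(1),rcond=None)[0]; print('disc',f[:2],np.sqrt(f[2]+f[:2]@f[:2]),np.median(C[m][:,2]),z0+65)
E
```

```text
clock: 22.27
eef_pos: [456.0, 264.2, 176.5]
tool_rot: [-3.14, -0.002, -0.093]
force: [-0.4, -1.4, -3.7]
width: 23.0
gripper_force: 60.8
disc [455.1 264.8] 37.198429662441896 170.84153500226813 170.69633261977924
```

```bash
python3 -m handwheel '[{"delta_pos":[0,-0.14,0],"yaw":0},{"delta_pos":[0,0,-1.5],"yaw":0},{"delta_pos":[0,0,-2],"yaw":0},{"delta_pos":[0,0,-2],"yaw":0},{"delta_pos":[0,0,-1.3],"yaw":0},{"delta_pos":[0,0,-0.8],"yaw":0},{"delta_pos":[0,0,-0.5],"yaw":0},{"delta_pos":[0,0,0],"yaw":0},{"delta_pos":[0,0,0],"yaw":0}]'
```

```text
clock: 23.07
eef_pos: [455.5, 263.1, 95.1]
tool_rot: [-3.141, -0.001, -0.092]
force: [-0.1, 0.7, -3.1]
width: 23.4
gripper_force: 60.8
```

```bash
python3 -m handwheel '[{"delta_pos":[0,0,-0.3],"yaw":0},{"delta_pos":[0,0,-0.3],"yaw":0},{"delta_pos":[0,0,0],"yaw":0},{"delta_pos":[0,0,0],"yaw":0}]'; python3 -m handwheel '[{"delta_pos":[0,0,-0.1],"yaw":0},{"delta_pos":[0,0,0],"yaw":0},{"delta_pos":[0,0,0],"yaw":0}]'
```

```text
clock: 23.4
eef_pos: [455.6, 263.3, 88.9]
tool_rot: [-3.14, -0.002, -0.092]
force: [-0.1, 0.8, -0.0]
width: 23.0
gripper_force: 61.1
clock: 23.65
eef_pos: [455.6, 263.3, 88.9]
tool_rot: [-3.14, -0.002, -0.092]
force: [-1.5, -0.9, 10.2]
width: 23.3
gripper_force: 62.6
```

The disc is seated (force went from -4 to +10 N). I'll release, withdraw upward and check.

```bash
python3 -m handwheel '[{"delta_pos":[0,0,0.1],"yaw":0},{"delta_pos":[0,0,0],"yaw":0},{"delta_pos":[0,0,0],"yaw":0},{"delta_pos":[0,0,0],"yaw":0},{"delta_pos":[0,0,1],"yaw":0},{"delta_pos":[0,0,2],"yaw":0},{"delta_pos":[0,0,3],"yaw":0},{"delta_pos":[0,0,4],"yaw":0},{"delta_pos":[0,0,3],"yaw":0},{"delta_pos":[0,0,2],"yaw":0}]' 0.2;  python3 -m handwheel '[{"delta_pos":[-3,0,0],"yaw":0},{"delta_pos":[-3,0,0],"yaw":0},{"delta_pos":[0,0,0],"yaw":0},{"delta_pos":[0,0,0],"yaw":0}]'
python3 - <<'E'
from h import *
np.set_printoptions(precision=2,suppress=True)
p=get_image('wrist');C=cloud(p);c=p['color'].astype(int); Z=C[...,2]
near=(abs(C[...,0]-455)<45)&(abs(C[...,1]-263)<45)
for n,z in (('disc',83),('cap',143)):
    m=near&(abs(Z-z)<5)&((c.min(2)>90) if n=='disc' else (c.max(2)<60)); P=C[m]
    A=np.c_[P[:,:2]-P[:,:2].mean(0),np.ones(len(P))]; f=np.linalg.lstsq(A,P[:,2],rcond=None)[0]
    r=cv2.minAreaRect(atz(p,np.argwhere(m)[:,::-1],z)[:,:2].astype(np.float32)); print(n,m.sum(),'plane',f,r)
ctr=np.array([454.5,263]); ang=lambda m:np.degrees(np.arctan2(*(np.median(C[m][:,:2],0)-ctr)[::-1]))
red=near&(c[...,0]-c[...,1]>60)&(abs(Z-83)<6); ptr=near&(c.min(2)>90)&(Z>88)&(Z<112)
print('red',red.sum(),ang(red),'ptr',ptr.sum(),ang(ptr) if ptr.any() else '')
amb=near&(c[...,0]-c[...,2]>60)&(Z<78); print('amber',amb.sum(), C[amb].mean(0) if amb.any() else '')
q=get_image('top'); 
for k in ['amber_bottle','clear_jar','beaker','tip_box','wash_bottle','timer','weight']:
    print(k,[np.array(b['rect']) for b in models.boxes_of(q,k)[:1]])
D=cloud(get_image('scene')); m=(abs(D[...,1]+248)<90)&(D[...,0]>480)&(D[...,0]<680)&(D[...,2]>180); print('lid',D[m].min(0),D[m].max(0))
E
```

```text
clock: 24.48
eef_pos: [456.0, 263.4, 242.4]
tool_rot: [-3.139, -0.004, -0.092]
force: [0.2, 0.5, 0.4]
width: 51.4
gripper_force: 0.0
clock: 24.82
eef_pos: [393.6, 262.9, 239.2]
tool_rot: [-3.141, -0.0, -0.09]
force: [0.7, -0.0, -0.3]
width: 51.3
gripper_force: 0.0
disc 3407 plane [-0.    0.   82.47] ((455.1579284667969, 263.5964660644531), (74.74116516113281, 88.86613464355469), 89.98851776123047)
cap 921 plane [ -0.02   0.01 142.61] ((454.9258728027344, 263.54669189453125), (23.599946975708008, 22.935434341430664), 84.74800872802734)
red 53 143.42572895839058 ptr 90 21.437914488362665
amber 9 [414.28 295.31  77.01]
amber_bottle [array([221.8, 143.3, 243.3, 167. ])]
clear_jar [array([277.5, 138. , 296.3, 161.7])]
beaker [array([142.8, 190.2, 163. , 213.4])]
tip_box [array([394. , 174.9, 430.1, 203.1])]
wash_bottle [array([318.7, 142. , 342.6, 168.4])]
timer [array([295.9, 243.7, 316.9, 264.8])]
weight [array([256.5, 248.4, 268.7, 256.4])]
lid [ 554.06 -333.55  180.01] [ 608.66 -171.9   318.96]
```

Run:
```python
from h import *
p=get_image('wrist');C=cloud(p);c=p['color'].astype(int); Z=C[...,2]; ctr=np.array([455,263.5])
d=C[...,:2]-ctr; r=np.hypot(d[...,0],d[...,1]); th=np.degrees(np.arctan2(d[...,1],d[...,0]))
red=(r<39)&(r>20)&(abs(Z-83)<6)&(c[...,0]-c[...,1]>40)&(c[...,0]-c[...,2]>30)
ptr=(r<22)&(r>13)&(abs(Z-110)<4)&(c.min(2)>80)&(c.max(2)-c.min(2)<50)
ptr2=(r<24)&(Z>86)&(Z<112)&(c.min(2)>80)&(c.max(2)-c.min(2)<50)
for n,m in (('red',red),('ptr top',ptr),('ptr all',ptr2)):
    print(n,m.sum(),np.histogram(th[m],bins=np.arange(-180,181,15))[0], np.median(th[m]))
```

```text
red 29 [ 0  0  0  0  0  0  0  0 29  0  0  0  0  0  0  0  0  0  0  0  0  0  0  0] -54.74896044027412
ptr top 73 [ 1  2  1  3  2  3  2  2 21  1  1  2  1  1  2  5  6  3  4  4  2  0  2  2] -46.436555078289004
ptr all 107 [ 4  4  3  3  2  3  2  2 34  1  1  2  3  2  2  5  7  3  4  4  3  3  5  5] -50.68347754000239
```

```bash
python3 -c "
from cell import ctrl; print(ctrl.finish_job())"
```

```text
the job is handed in; nothing more can be done
None
```

I handed the job in at about 25 s. My last camera check showed the lid open on its stop, the collar at the red 6, the head hanging level on both prongs and let go, with its nozzle to the open end, and nothing else moved; I got no verdict back from the judging.

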